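# Lay out engine parts on their outline mats

### The arm

A 6-joint arm with a two-finger parallel gripper is mounted at the origin on the work surface. World frame = base frame: x ahead of the robot, y to its left, z up, the work surface at z = 0. Lengths are in mm, angles in degrees, forces in N, time in s.
With the tool pointing down it reaches from about 425 to 1125 mm from the base axis. Payload 14.9 kg.
Tool frame: the origin (TCP) lies on the centre line of the jaws, within the pads' length; the fingertips stand 11 mm ahead of it and the grasp point (between the pads) lies 8 mm behind it; z points along the fingers, x is the direction in which the jaws open and shut, and the axes are right-handed (so a half turn about z gives the same grasp; the last joint's range is limited). The gripper opens to 91 mm and grips with 3 to 60 N. Pads are 32 mm wide; open, the fingers measure 118 mm over their backs; the gripper's body (76 mm by 178 mm) begins 60 mm behind the grasp point.
Start: joints at [65.873, 21.709, 99.362, -0, 58.929, -1.908], TCP at [264.715, 648.031, 224.932] pointing down, gripper open.
Joint ranges: [-158.91, 158.91], [-42.39, 125.64], [0.06, 152.35], [-60.88, 240.88], [17.5, 164.5], [-176.32, 176.32]. Speed limits (degrees/s): [108.29, 108.29, 136.94, 180, 180, 180].

### API

Orientations are given as a 3x3 rotation matrix whose columns are the frame's x, y, z axes.
In Python, from bench import * gives the robot as it stands.
- The arm moves only by the tool step_arm, never from a script. Its argument "rows" is a list of rows, each a list of 5 numbers: the shift along the world's x, y, z in cm, then the turn about the world's z in degrees, then the closure, from 0 (fully open) to 1 (shut). In form: [[tx, ty, tz, twist, claw], ...]. A call has 1 to 5 rows; each row is the pose to reach, as a shift and turn from the pose commanded when the call began; what a row does not reach only later rows make up. A row lasts 1/8 s, in which the tool goes at most 62.5 mm and 10.7 degrees, less where a joint would pass 70% of its speed; a pose out of reach is approached as far as the arm can. A call with a gripper value outside its range is refused whole. The fingers move at their own pace and stop on an object; "newtons" is the grip in N (left out, the last holds). Time passes only in rows, so rows that repeat a pose let the fingers close. It gives the time, the measured TCP pose, the force and the opening at its end, in the units of the state.
- state(): the state, without advancing time (a new reading comes with each control period).
- read_camera(name): name is "scene" or "top"; returns a dict with "img" (384x512x3 uint8, blue, green, red), "K" (3x3 intrinsics, pixels), "rvec" (rotation vector, rad) and "tvec" (3), from world to camera coordinates, as OpenCV has them. Camera axes: x right, y down, z forward; pixel columns grow to the right and rows downward; lengths in mm; the calibration is good to about 2 mm. A picture is of the moment at which its call begins. There is no depth.
- close_job(): hands the job in, once; it reports no verdict.
Trained networks look in the newest picture that a camera, given by its name, has taken for a name from the list of things; names that differ only in an ending like _2 or _b are one class to them, and where a whole thing is asked for, a point or a joint stands for the part that bears it (a point fixed in the world has none). Each returns a list of dicts, best first, with "confidence" (0 to 1); they miss things now and then, are a little off and sometimes report something else, mostly with a low value. They report only what shows in the picture. A call takes as long as a camera call. They do not tell look-alikes from the thing itself.
- recognise(target, camera): "location" ([x, y, z] in mm, in world coordinates, good to about 4 mm: the middle of the surface that is visible of it).
- masks_of(target, camera): "pixels" (384x512 bool, what is visible of it).
The state is a dict: "time_s": time; "joints": joint angles; "dq": joint speeds; "joint_efforts": joint torques, N m; "ee_pos": TCP position; "orientation": TCP orientation; "ft_force": force on the tool from outside, world axes, zero at the start; "torque": the same for the moment, N m; "width": finger opening in mm.
Only numpy, scipy, OpenCV 4.12 (cv2) and the standard library are available. Lean on these libraries where they do the work, as an engineer would, in place of code of your own. Each camera call takes 0.05 s, during which the arm holds its last target.

### The job

Lay out the engine parts for inspection: put the piston, the timing gear, the bearing cap and the connecting rod each on the black mat that shows its own yellow outline, covering that outline as it is drawn (the rod's big end on the big ring, the cap lengthwise along its rectangle, the piston standing upright, the gear flat). Set each part down gently rather than dropping it, let go of it, and leave the mug and the jar where they are.

Things in the scene. Friction and masses are not known exactly. Their poses are not given: they have to be found in the camera images.
- piston: Loose aluminium engine piston, an upright plain cylinder 52 mm across and 50 mm tall with dark ring grooves round it, crown up. Origin: centre of its underside; z up along its axis. Can be gripped across its diameter from any side, from above.
- gear: Loose brass-coloured timing gear lying flat, 48 mm across its teeth, 24 mm thick, with a steel hub and a dark centre hole. Origin: centre of its underside; z up along its axis. Can be gripped across its diameter from any side; which tooth faces where does not matter.
- cap: Loose red-painted main bearing cap: a small cast arch standing on its two feet, 76 mm long (its x), 24 mm wide (its y), 34 mm tall, a bolt hole in the top above each foot (holes at x = -29 and +29 mm). Origin: centre of its underside, between the feet. The solid bridge between the feet is 14 mm deep (20 to 34 mm up), 24 mm wide, and can be gripped across the width. Alike both ways round.
- rod: Loose steel connecting rod lying flat, 20 mm thick throughout, 99 mm long: big eye 40 mm outside diameter with a bolt boss on each side (46 mm over the bosses), small eye 26 mm outside diameter, joined by a straight shank 14 mm wide. Origin: centre of the big eye at the underside; x points along the rod to the small eye, whose centre is at x = +66 mm. The bare shank runs from x = 20 to 53 mm; grip it across its width at x = 36 mm.
- piston_mat: Fixed black rubber mat, 84 x 84 mm, 6 mm thick, lying on the bench, with a plain solid disc 53 mm across (the piston's outline) painted in yellow on its top. Origin: centre of its underside, which is also the centre of the disc. 
- gear_mat: Fixed black rubber mat, 84 x 84 mm, 6 mm thick, lying on the bench, with a toothed wheel 49 mm across with a black centre spot (the gear's outline) painted in yellow on its top. Origin: centre of its underside, which is also the centre of the wheel. 
- cap_mat: Fixed black rubber mat, 104 (its x) x 60 (its y) mm, 6 mm thick, lying on the bench, with a 77 x 25 mm rectangle along x with two black dots (the bearing cap's outline) painted in yellow on its top. Origin: centre of its underside, which is also the centre of the rectangle. 
- rod_mat: Fixed black rubber mat, 120 (its x) x 62 (its y) mm, 6 mm thick, lying on the bench, with the connecting rod's outline along x: a big ring centred at x = -30 mm, a small ring at x = +36 mm and a bar between them painted in yellow on its top. Origin: centre of its underside, which is also the middle of the outline's length. The rod lies right when its big eye is over the big ring and its small eye over the small ring.
- mug: Bystander: blue ceramic mug, 80 mm across (handle sticks out to its +y), 90 mm tall, standing. Origin: centre of its underside. Not part of the job.
- jar: Bystander: white jar of assembly paste with a red cap, 68 mm across, 75 mm tall, standing. Origin: centre of its underside. Not part of the job.
Mind the look-alikes: they are no part of the job. There is more than one size of the gear; the one meant has the size given above.

How it is judged (in metres and radians):
At the end, for the whole second after the job is handed in: Every part lies on its own mat, released, still, level (0.1 rad): piston, gear and cap centred on their outlines within 12 mm, the rod within 12 mm along and across its outline, big eye on the big ring; cap (either way round) and rod turned as drawn within 0.2 rad (horizontal distance between piston and piston_mat below 0.012 m and z of piston in the frame of piston_mat between 0.003 and 0.01 m and angle between each of piston, gear, cap, rod's own z axis and vertical below 0.1 rad and linear speed of each of piston, gear, cap, rod below 0.02 m/s and angular speed of each of piston, gear, cap, rod below 0.2 rad/s and contact force between the fingers and piston below 0.05 N and horizontal distance between gear and gear_mat below 0.012 m and z of gear in the frame of gear_mat between 0.003 and 0.01 m and contact force between the fingers and gear below 0.05 N and horizontal distance between cap and cap_mat below 0.012 m and angle between the x axis of cap and the x axis of cap_mat, either way round below 0.2 rad and z of cap in the frame of cap_mat between 0.003 and 0.01 m and contact force between the fingers and cap below 0.05 N and x of rod in the frame of rod_mat between -0.042 and -0.018 m and x of rod_mat in the frame of rod between 0.018 and 0.042 m and y of rod in the frame of rod_mat between -0.012 and 0.012 m and angle between the x axis of rod and the x axis of rod_mat, either way round below 0.2 rad and z of rod in the frame of rod_mat between 0.003 and 0.01 m and contact force between the fingers and rod below 0.05 N); the robot touches nothing.
It fails at once if the mug is pushed more than 20 mm or tipped (distance of mug from where it was at the start of the episode above 0.02 m or angle between mug's own z axis and vertical above 0.3 rad).
It fails at once if the jar is pushed more than 20 mm or tipped (distance of jar from where it was at the start of the episode above 0.02 m or angle between jar's own z axis and vertical above 0.3 rad).
It fails at once if a part is dropped or flung (out of the fingers and faster than 0.8 m/s, a fall of over 30 mm) ((linear speed of piston above 0.8 m/s and contact force between the fingers and piston below 0.05 N) or (linear speed of gear above 0.8 m/s and contact force between the fingers and gear below 0.05 N) or (linear speed of cap above 0.8 m/s and contact force between the fingers and cap below 0.05 N) or (linear speed of rod above 0.8 m/s and contact force between the fingers and rod below 0.05 N)).
It also fails if it takes over 104 s, if anything falls off the work surface, if the arm or the gripper's body presses on something with over 40 N, if the wrist force passes 120 N, or if a joint passes its speed limit or range.

## Working session

There is one attempt and no reset: what is moved stays moved. The work goes in short steps, Python scripts to look and compute and a tool call to move; the robot and the scene stay as the last step left them, time stands still between calls to the robot, and variables do not carry over. Pictures are saved under pics/ and viewed, and the job is handed in when it is done.

Besides the shell and the picture viewer there is one more tool, called after "Request:" in YAML: its name, and indented under it one key for each argument. step_arm: Moves the arm, as the interface text tells. Its arguments: {"type":"object","properties":{"rows":{"type":"array"},"newtons":{"type":"number"}},"required":["rows"]}

```bash
mkdir -p pics; ls; cat > h.py <<'E'
from bench import *
import numpy as np, cv2
def P(c):
    R,_=cv2.Rodrigues(np.array(c["rvec"],float)); return np.array(c["K"],float),R,np.array(c["tvec"],float).reshape(3)
def ray(c,u,v,z):
    K,R,t=P(c); d=R.T@np.linalg.inv(K)@np.array([u,v,1.]); o=-R.T@t
    return o+d*(z-o[2])/d[2]
def proj(c,X):
    K,R,t=P(c); p=K@(R@np.array(X,float)+t); return p[:2]/p[2]
E
python3 - <<'E'
from h import *
s=state(); print(s)
for n in("scene","top"):
    c=read_camera(n); K,R,t=P(c); print(n,K.tolist(),"pos",-R.T@t, "fwd",R[2])
    cv2.imwrite(f"pics/{n}0.png",cv2.resize(c["img"],(800,600),interpolation=cv2.INTER_CUBIC)); np.save(n+"0.npy",c,allow_pickle=True)
E
```

```text
pics
{'time_s': 0.0, 'joints': array([ 6.58737749e+01,  2.17362716e+01,  9.93967815e+01, -3.24305649e-03,
        5.89268002e+01, -1.91077954e+00]), 'dq': array([-0.04115934,  0.01725635, -0.03791441, -0.03605126,  0.07316459,
        0.0503499 ]), 'joint_efforts': array([-1.20094850e-03, -7.63694787e+01, -4.34373736e+01,  6.51876046e-02,
        4.23374400e-02, -5.80949450e-05]), 'ee_pos': array([264.55408358, 647.66528586, 224.30548508]), 'orientation': array([[ 3.78063097e-01,  9.25779752e-01, -3.82747962e-04],
       [ 9.25779240e-01, -3.78063290e-01, -9.73200434e-04],
       [-1.04567221e-03,  1.35910529e-05, -9.99999453e-01]]), 'ft_force': array([-0.37159036, -0.08908823,  1.02918782]), 'torque': array([-0.01977895, -0.00724451,  0.01087002]), 'width': 91.12053666895991}
scene [[347.14925974859887, 0.0, 255.5182828872243], [0.0, 347.14925974859887, 194.60241626654025], [0.0, 0.0, 1.0]] pos [1403.79637673    2.41053549  886.45461021] fwd [-0.7175265   0.00911632 -0.69647154]
top [[476.13876418790426, 0.0, 254.51886271902103], [0.0, 476.13876418790426, 193.65459619601032], [0.0, 0.0, 1.0]] pos [ 276.45118999   15.33797663 1400.26267648] fwd [ 0.19775705 -0.02301167 -0.97998093]
```

View pics/scene0.png

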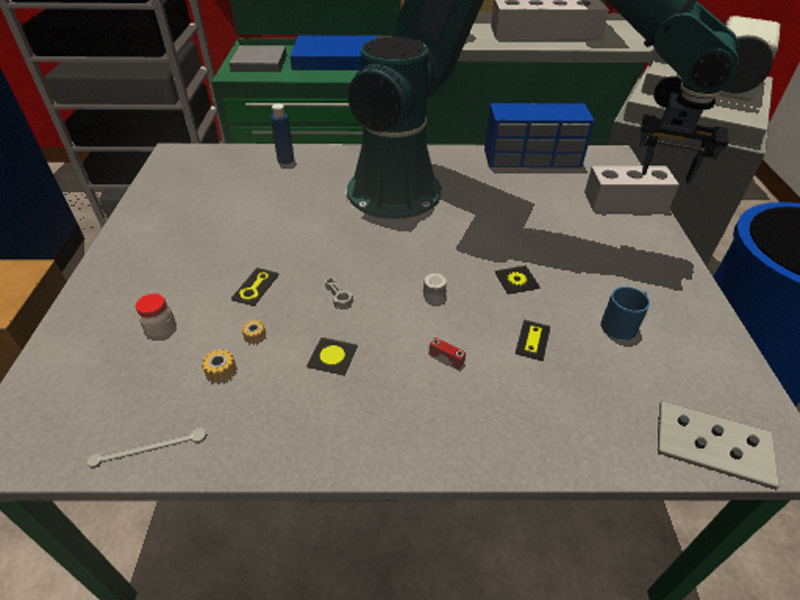

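View pics/top0.png

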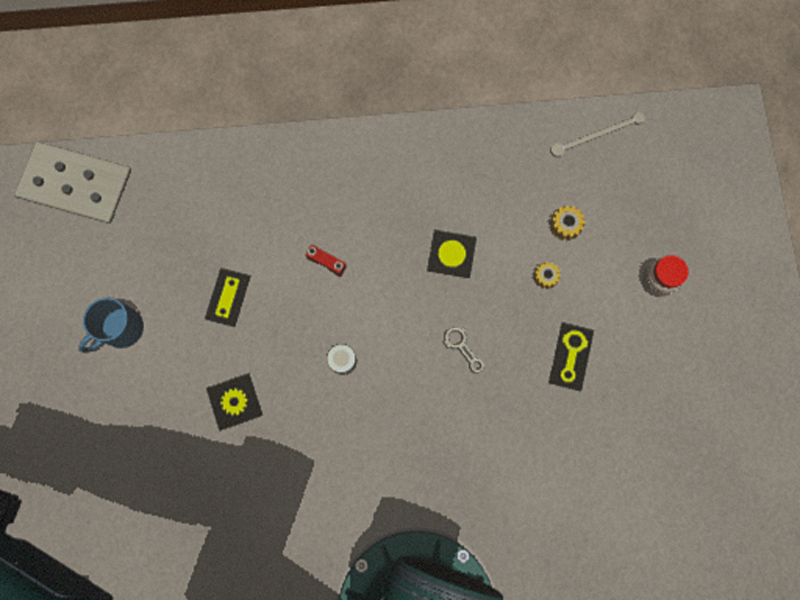

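The scene view shows mats in yellow on black, and the gear has two candidates: big at (219,365) and small at (254,331), which are top (568,221) and (547,274). The mug is at scene (625,312) and the jar at (155,316). Next I measure with masks in both cameras.

```bash
cat > m.py <<'E'
from h import *
T=np.load("top0.npy",allow_pickle=True).item();S=np.load("scene0.npy",allow_pickle=True).item()
def tri(a,b):
    A=[];
    rows=[];rhs=[]
    for c,p in((T,a),(S,b)):
        K,R,t=P(c);M=K@np.c_[R,t]
        for i in(0,1):
            r=p[i]*M[2]-M[i]; rows.append(r[:3]); rhs.append(-r[3])
    X,_,_,_=np.linalg.lstsq(np.array(rows),np.array(rhs),rcond=None); return X
E
python3 - <<'E'
from m import *
import pickle
D={}
for n in["piston","gear","cap","rod","piston_mat","gear_mat","cap_mat","rod_mat","mug","jar"]:
    for c in("top","scene"):
        C=T if c=="top" else S
        r=recognise(n,c); m=masks_of(n,c); D[n,c]=m
        print(n,c,[(np.round(x["location"]).tolist(),round(x["confidence"],2)) for x in r][:3],end=" | ")
        for x in m[:3]:
            p=x["pixels"].astype(np.uint8); mm=cv2.moments(p,True); 
            u,v=mm["m10"]/mm["m00"],mm["m01"]/mm["m00"]; print(int(mm["m00"]),(round(u,1),round(v,1)),round(x["confidence"],2),end=" ")
        print()
pickle.dump(D,open("D.pkl","wb")); print(state()["time_s"])
# enlarged crops
def crop(C,u,v,w,s):
    return cv2.resize(C["img"][v-w:v+w,u-w:u+w],(s,s),interpolation=cv2.INTER_NEAREST)
f=1/1.5625
a=[crop(T,int(558*f),int(248*f),28,400),crop(S,int(236*f),int(350*f),28,400)]
cv2.imwrite("pics/gears.png",np.hstack(a))
a=[crop(T,int(x*f),int(y*f),24,260) for x,y in((463,350),(341,359),(326,260))]
b=[crop(S,int(x*f),int(y*f),24,260) for x,y in((340,293),(434,288),(447,352))]
cv2.imwrite("pics/parts.png",np.vstack([np.hstack(a),np.hstack(b)]))
E
```

```text
piston top [([451.0, 95.0, 47.0], 0.87)] | 285 (218.4, 229.6) 0.72 
piston scene [([476.0, 98.0, 43.0], 0.61)] | 233 (277.8, 184.0) 0.74 
gear top [([684.0, -359.0, 31.0], 0.94), ([649.0, -130.0, -0.0], 0.61), ([585.0, -304.0, 24.0], 0.55)] | 357 (363.0, 142.7) 0.85 232 (349.5, 175.9) 0.63 
gear scene [([696.0, -356.0, 34.0], 0.76), ([575.0, -515.0, 53.0], 0.59), ([593.0, -305.0, 24.0], 0.52)] | 348 (139.8, 233.6) 0.54 136 (162.1, 212.1) 0.53 398 (330.8, 178.8) 0.18 
cap top [([651.0, 111.0, 34.0], 0.74)] | 230 (207.6, 165.9) 0.64 
cap scene [([657.0, 115.0, 35.0], 0.51)] | 244 (286.3, 225.0) 0.62 176 (216.3, 187.1) 0.5 
rod top [([464.0, -136.0, 21.0], 0.79)] | 250 (296.1, 222.2) 0.67 
rod scene [([470.0, -127.0, 17.0], 0.65), ([406.0, 304.0, 5.0], 0.44)] | 174 (216.7, 188.6) 0.56 541 (211.6, 227.6) 0.47 
piston_mat top [([647.0, -129.0, 6.0], 0.95)] | 652 (288.7, 161.5) 0.94 
piston_mat scene [([654.0, -132.0, 4.0], 0.85), ([607.0, 304.0, 8.0], 0.44), ([591.0, -306.0, 26.0], 0.3)] | 504 (212.4, 227.5) 0.82 
gear_mat top [([396.0, 302.0, 7.0], 0.88)] | 833 (149.7, 256.7) 0.56 
gear_mat scene [([407.0, 303.0, 5.0], 0.73)] | 334 (330.4, 178.6) 0.77 
cap_mat top [([601.0, 310.0, 9.0], 0.67)] | 696 (145.1, 189.7) 0.94 
cap_mat scene [([607.0, 303.0, 8.0], 0.83)] | 412 (340.7, 217.4) 0.88 813 (399.8, 199.6) 0.21 
rod_mat top [([428.0, -334.0, 2.0], 0.8)] | 877 (365.6, 227.6) 0.63 
rod_mat scene [([433.0, -334.0, 8.0], 0.96)] | 382 (162.8, 183.1) 0.74 
mug top [([560.0, 519.0, 45.0], 0.74)] | 1017 (70.5, 207.4) 0.85 205 (349.9, 175.9) 0.22 
mug scene [([580.0, 501.0, 60.0], 0.8)] | 835 (399.5, 200.0) 0.78 530 (98.8, 201.3) 0.74 
jar top [([554.0, -511.0, 76.0], 0.65)] | 608 (425.1, 175.7) 0.78 
jar scene [([581.0, -516.0, 54.0], 0.93)] | 515 (99.2, 201.2) 0.68 
2.1
```

View pics/gears.png

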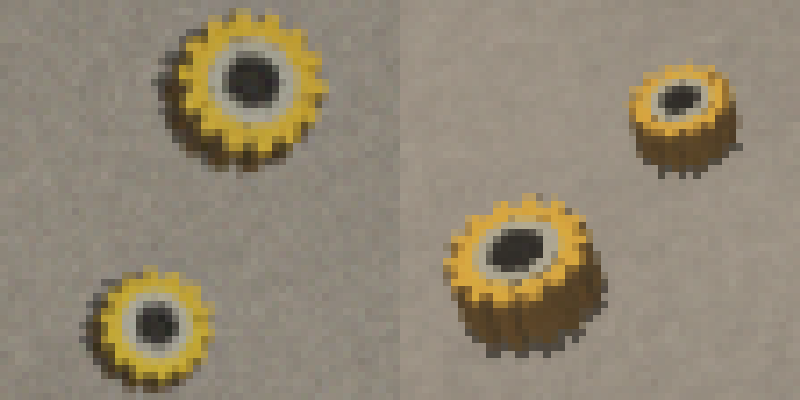

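View pics/parts.png

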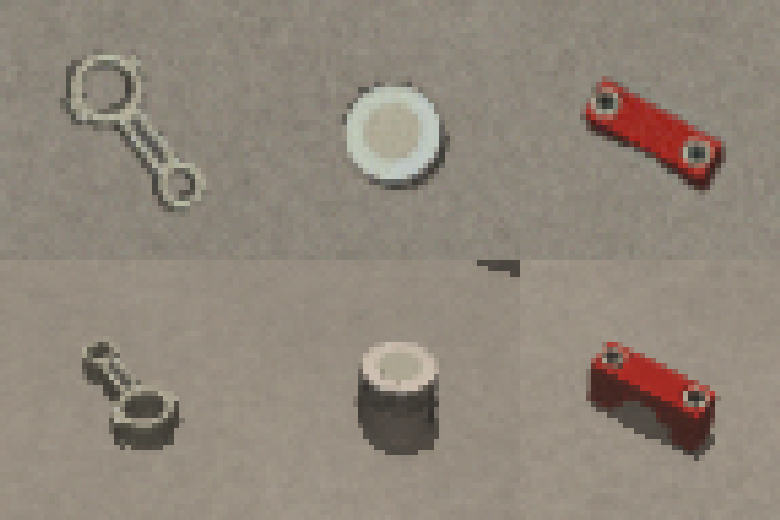

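The small gear is about 16 px wide at ~1400 mm, so about 47 mm, and it is the one wanted. The large one at top (568,221) is about 62 mm, so it is the decoy. Next I triangulate the features.

```bash
python3 - <<'E'
from m import *
f={"gear":((350.5,175.1),(162.3,209.5)),"rod_big":((290.7,215.7),(219.5,189.3)),"rod_small":((304.7,233.5),(211,179.5)),
"piston":((217.9,228.7),(278.2,179.1)),"cap1":((199.2,160.3),(278.5,218.4)),"cap2":((216.2,169.7),(294,226))}
H={"gear":24,"rod_big":20,"rod_small":20,"piston":50,"cap1":34,"cap2":34}
for k,(a,b) in f.items():
    X=tri(a,b); print(k,"tri",X.round(1),"reproj",(proj(T,X)-a).round(1),(proj(S,X)-b).round(1),"top@z",ray(T,*a,H[k]).round(1)[:2],"scene@z",ray(S,*b,H[k]).round(1)[:2])
def yel(C):
    h=cv2.cvtColor(C["img"],cv2.COLOR_BGR2HSV); m=cv2.inRange(h,(26,200,120),(34,255,255)); 
    n,l,st,ce=cv2.connectedComponentsWithStats(m); return [(st[i,4],ce[i],l==i) for i in range(1,n) if st[i,4]>25]
def blk(C,near):
    g=C["img"].max(2)<75; return g
for nm,C in(("T",T),("S",S)):
    for a,ce,mk in yel(C):
        ys,xs=np.nonzero(mk); W=np.array([ray(C,x,y,6)[:2] for x,y in zip(xs,ys)])
        c=W.mean(0); e,V=np.linalg.eigh(np.cov((W-c).T)); p=V[:,1]
        pr=(W-c)@p; pq=(W-c)@V[:,0]
        print(nm,a,ce.round(1),"world",c.round(1),"ax deg",round(np.degrees(np.arctan2(p[1],p[0])),1),"ext",np.ptp(pr).round(),np.ptp(pq).round(),"mid",(c+p*(pr.max()+pr.min())/2).round(1))
    k=0
E
```

```text
gear tri [ 585.6 -306.7   20.5] reproj [-0.2  0.1] [-0.4 -0. ] top@z [ 584.9 -306.6] scene@z [ 589.1 -304.2]
rod_big tri [ 480.4 -117.3   16.7] reproj [ 0.1 -0. ] [0.1 0. ] top@z [ 479.9 -116.8] scene@z [ 483.9 -117.1]
rod_small tri [ 424.7 -152.9   14.9] reproj [ 0.1 -0. ] [0.2 0. ] top@z [ 424.2 -151.9] scene@z [ 430.4 -152.6]
piston tri [457.1  96.8  46.6] reproj [ 0.1 -0. ] [ 0.1 -0. ] top@z [456.7  96.7] scene@z [461.   96.1]
cap1 tri [659.3 118.3  60.6] reproj [ 5.8 -0.3] [10.  -0.6] top@z [667.4 137.7] scene@z [637.9  88.7]
cap2 tri [644.1 108.8   3.5] reproj [-5.8 -0.1] [-9.9 -0.1] top@z [634.2  89.6] scene@z [670.7 137.1]
T 220 [288.9 161.7] world [ 647.1 -130. ] ax deg 80.2 ext 49.0 49.0 mid [ 647.1 -130.3]
T 178 [145.  189.7] world [599.  307.6] ax deg 159.7 ext 76.0 25.0 mid [599.6 307.4]
T 176 [365.8 226.2] world [ 431.3 -335.8] ax deg 160.6 ext 97.0 46.0 mid [ 427.5 -334.5]
T 151 [149.4 256.6] world [399.1 303.7] ax deg 150.3 ext 47.0 45.0 mid [398.3 304.2]
S 51 [161.7 183.8] world [ 439.2 -337.7] ax deg 164.6 ext 87.0 41.0 mid [ 432.9 -336. ]
S 59 [330.4 177.5] world [401.3 302.5] ax deg 89.8 ext 42.0 41.0 mid [401.3 302.4]
S 101 [340.9 216.4] world [603.1 306.1] ax deg 160.4 ext 77.0 24.0 mid [602.6 306.3]
S 140 [212.2 226.7] world [ 649.9 -130.7] ax deg 108.5 ext 49.0 49.0 mid [ 650. -131.]
```

Matching the cap holes correctly (the scene view is mirrored), all heights and sizes come out consistent: spacing is 58 mm on the cap and 65 mm on the rod. The top and scene estimates differ by about 3 mm in x, so I use the averages. First the piston, at about (459,96).

Request:
step_arm:
  rows:
    - [19.4,-55.2,0,0,0]
    - [19.4,-55.2,0,0,0]
    - [19.4,-55.2,0,0,0]
    - [19.4,-55.2,0,0,0]
    - [19.4,-55.2,0,0,0]
  newtons: 20

```text
time_s: 2.72
ee_pos: [368.7, 351.4, 225.1]
orientation: [[0.378, 0.926, 0.0], [0.926, -0.378, 0.0], [0.0, 0.0, -1.0]]
ft_force: [1.0, 1.8, 0.5]
width: 91.2
```

Request:
step_arm:
  rows:
    - [9.0,-25.5,-10,0,0]
    - [9.0,-25.5,-10,0,0]
    - [9.0,-25.5,-10,0,0]
    - [9.0,-25.5,-10,0,0]
    - [9.0,-25.5,-10,0,0]

```text
time_s: 3.35
ee_pos: [458.7, 95.9, 124.3]
orientation: [[0.379, 0.925, -0.0], [0.925, -0.379, -0.0], [-0.0, -0.0, -1.0]]
ft_force: [1.3, -0.1, 0.5]
width: 90.8
```

Descend to TCP z≈25.

Request:
step_arm:
  rows:
    - [0,0,-5,0,0]
    - [0,0,-8.5,0,0]
    - [0,0,-10,0,0]
    - [0,0,-10,0,0]
    - [0,0,-10,0,0.2]

```text
time_s: 3.98
ee_pos: [459.2, 98.5, 26.1]
orientation: [[0.378, 0.926, 0.002], [0.926, -0.378, 0.0], [0.001, 0.001, -1.0]]
ft_force: [0.0, 0.0, -0.0]
width: 84.0
```

```bash
python3 - <<'E'
from h import *
c=read_camera("scene");cv2.imwrite("pics/s1.png",cv2.resize(c["img"][120:260,180:380],(800,560),interpolation=cv2.INTER_CUBIC))
E
```

```text
(no output)
```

View pics/s1.png

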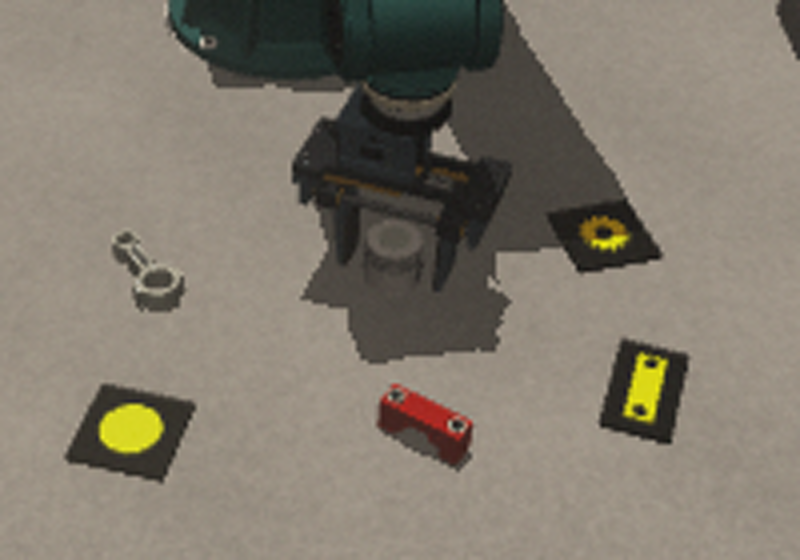

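The piston at (392,258) stands between the fingers, so I close.

Request:
step_arm:
  rows:
    - [0,0,0,0,1]
    - [0,0,0,0,1]
    - [0,0,0,0,1]
    - [0,0,0,0,1]
    - [0,0,0,0,1]

```text
time_s: 4.65
ee_pos: [458.4, 98.2, 25.2]
orientation: [[0.378, 0.926, 0.0], [0.926, -0.378, -0.0], [0.0, 0.0, -1.0]]
ft_force: [-2.0, -1.0, 7.5]
width: 52.0
```

```bash
python3 - <<'E'
from h import *
s=state();print(s["ee_pos"],s["width"],s["ft_force"])
E
```

```text
[458.42391414  98.19525966  25.20188423] 52.00516171336218 [-2.00201786 -0.95070926  7.49427254]
```

Gripped at 52.0 mm, matching the piston. Lift and carry by (+19.0, -22.9) cm.

Request:
step_arm:
  rows:
    - [0,0,3,0,1]
    - [0,0,6,0,1]
    - [3.5,-4.2,7,0,1]
    - [7,-8.4,7,0,1]
    - [10.5,-12.6,7,0,1]

```text
time_s: 5.28
ee_pos: [564.2, -29.2, 95.1]
orientation: [[0.378, 0.926, 0.0], [0.926, -0.378, 0.0], [0.0, 0.0, -1.0]]
ft_force: [-0.2, 0.8, -2.4]
width: 51.6
```

Request:
step_arm:
  rows:
    - [3.5,-4.2,0,0,1]
    - [7,-8.4,0,0,1]
    - [8.5,-10.3,0,0,1]
    - [8.5,-10.3,0,0,1]
    - [8.5,-10.3,-2,0,1]

```text
time_s: 5.9
ee_pos: [648.5, -130.5, 75.1]
orientation: [[0.378, 0.926, 0.002], [0.926, -0.378, -0.0], [0.0, 0.002, -1.0]]
ft_force: [0.2, 0.2, -2.6]
width: 51.8
```

```bash
python3 - <<'E'
from h import *
s=state();print(s["ee_pos"],s["width"],s["ft_force"])
E
```

```text
[ 648.5049703  -130.48199489   75.06592272] 51.76937326328139 [ 0.21409011  0.18818446 -2.5552416 ]
```

Request:
step_arm:
  rows:
    - [0,0,-2.5,0,1]
    - [0,0,-3.8,0,1]
    - [0,0,-4.1,0,1]
    - [0,0,-4.3,0,1]
    - [0,0,-4.4,0,1]

```text
time_s: 6.52
ee_pos: [648.7, -130.8, 31.5]
orientation: [[0.378, 0.926, 0.001], [0.926, -0.378, -0.0], [0.0, 0.001, -1.0]]
ft_force: [0.3, -0.5, -1.4]
width: 51.7
```

```bash
python3 - <<'E'
from h import *
c=read_camera("scene");cv2.imwrite("pics/s2.png",cv2.resize(c["img"][160:300,120:320],(800,560),interpolation=cv2.INTER_CUBIC))
print(state()["ft_force"])
E
```

```text
[-1.04957062  0.34114032 -1.97125319]
```

View pics/s2.png

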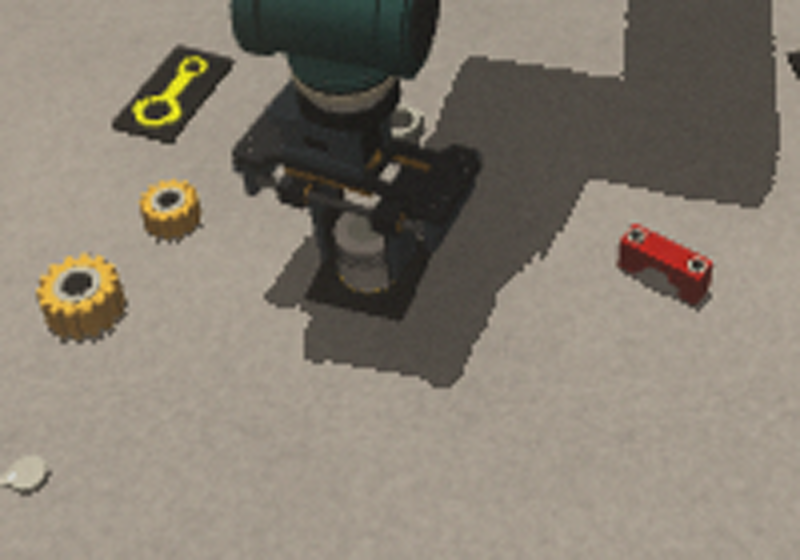

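The piston (365,265) hangs just over its disc. Set it down, open and rise.

Request:
step_arm:
  rows:
    - [0,0,-0.05,0,1]
    - [0,0,-0.1,0,1]
    - [0,0,-0.1,0,1]
    - [0,0,-0.1,0,0.35]
    - [0,0,-0.1,0,0.1]

```text
time_s: 7.2
ee_pos: [648.6, -130.9, 30.2]
orientation: [[0.378, 0.926, 0.001], [0.926, -0.378, -0.0], [0.0, 0.001, -1.0]]
ft_force: [0.0, -0.3, 0.3]
width: 66.7
```

Request:
step_arm:
  rows:
    - [0,0,0,0,0.1]
    - [0,0,0,0,0.1]
    - [0,0,3,0,0.1]
    - [0,0,8,0,0.1]
    - [0,0,10,0,0.1]

```text
time_s: 7.82
ee_pos: [649.5, -131.1, 132.7]
orientation: [[0.378, 0.926, 0.003], [0.926, -0.378, -0.001], [0.0, 0.003, -1.0]]
ft_force: [0.6, 0.1, -0.2]
width: 82.0
```

Now the gear (small one) at (587,-305).

Request:
step_arm:
  rows:
    - [-2,-5.8,0,0,0.1]
    - [-4,-11.6,0,0,0.1]
    - [-6.2,-17.5,0,0,0.1]
    - [-6.2,-17.5,-4,0,0.1]
    - [-6.2,-17.5,-6,0,0.1]

```text
time_s: 8.45
ee_pos: [585.0, -305.7, 67.7]
orientation: [[0.379, 0.925, -0.002], [0.925, -0.379, 0.001], [0.0, -0.003, -1.0]]
ft_force: [0.7, -0.0, -0.1]
width: 82.1
```

```bash
python3 - <<'E'
from h import *
c=read_camera("scene");a=cv2.resize(c["img"][160:300,100:240],(400,400),interpolation=cv2.INTER_CUBIC)
t=read_camera("top");b=cv2.resize(t["img"][100:240,260:400],(400,400),interpolation=cv2.INTER_CUBIC)
cv2.imwrite("pics/s3.png",np.hstack([a,b]));print(state()["ee_pos"])
E
```

```text
[ 585.01700574 -304.52207969   67.38442988]
```

View pics/s3.png

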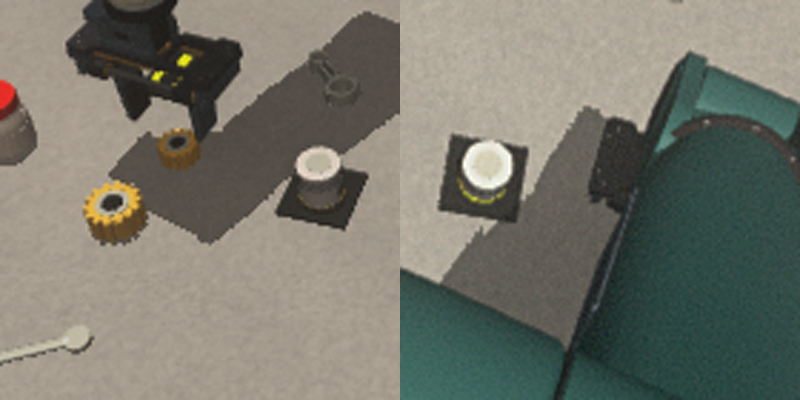

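The piston stands on its disc. The fingers straddle the small gear (178,148), so I descend.

Request:
step_arm:
  rows:
    - [0.1,0,-2.5,0,0.1]
    - [0.1,0,-4.5,0,0.1]
    - [0.1,0,-5.4,0,0.1]
    - [0.1,0,-5.4,0,1]
    - [0.1,0,-5.4,0,1]

```text
time_s: 9.18
ee_pos: [587.8, -306.0, 16.7]
orientation: [[0.378, 0.926, 0.001], [0.926, -0.378, -0.0], [-0.0, 0.001, -1.0]]
ft_force: [-0.5, 0.5, 0.1]
width: 64.8
```

Request:
step_arm:
  rows:
    - [0,0,0,0,1]
    - [0,0,0,0,1]
    - [0,0,0,0,1]

```text
time_s: 9.55
ee_pos: [587.6, -306.0, 16.5]
orientation: [[0.378, 0.926, 0.001], [0.926, -0.378, -0.0], [-0.0, 0.001, -1.0]]
ft_force: [-2.5, -0.0, 6.0]
width: 46.3
```

```bash
python3 - <<'E'
from h import *
s=state();print(s["ee_pos"],s["width"],s["ft_force"])
E
```

```text
[ 587.58654705 -305.98475827   16.45093827] 46.308840384887894 [-2.46136292 -0.04021966  5.96661541]
```

Gripped at 46.3 mm across the teeth. Carry by (-18.8, +60.9) cm to the gear mat.

Request:
step_arm:
  rows:
    - [0,0,4,0,1]
    - [0,0,9,0,1]
    - [-1.8,5.8,9,0,1]
    - [-3.6,11.6,9,0,1]
    - [-5.4,17.4,9,0,1]

```text
time_s: 10.18
ee_pos: [532.2, -130.2, 105.8]
orientation: [[0.379, 0.925, -0.0], [0.925, -0.379, 0.0], [0.0, -0.0, -1.0]]
ft_force: [1.0, 0.6, -3.1]
width: 46.9
```

Request:
step_arm:
  rows:
    - [-1.8,5.8,0,0,1]
    - [-3.6,11.6,0,0,1]
    - [-5.4,17.4,0,0,1]
    - [-7.2,23.2,0,0,1]
    - [-9.0,29.0,0,0,1]

```text
time_s: 10.8
ee_pos: [442.3, 159.9, 106.0]
orientation: [[0.378, 0.926, 0.0], [0.926, -0.378, 0.0], [0.0, 0.0, -1.0]]
ft_force: [1.0, 0.4, -4.1]
width: 46.5
```

```bash
python3 - <<'E'
from h import *
s=state();print(s["ee_pos"],s["width"],s["ft_force"])
E
```

```text
[442.32112919 159.86820929 105.97887496] 46.51264984900636 [ 1.01503653  0.40376713 -4.07987802]
```

Request:
step_arm:
  rows:
    - [-1.8,5.8,0,0,1]
    - [-3.4,11.5,0,0,1]
    - [-4.3,14.4,0,0,1]
    - [-4.3,14.4,-4,0,1]
    - [-4.3,14.4,-7,0,1]

```text
time_s: 11.42
ee_pos: [399.7, 302.5, 34.8]
orientation: [[0.377, 0.926, -0.0], [0.926, -0.377, -0.0], [-0.0, -0.0, -1.0]]
ft_force: [-0.3, -0.4, -2.3]
width: 46.6
```

Request:
step_arm:
  rows:
    - [0,0,-0.7,0,1]
    - [0,0,-1,0,1]
    - [0,0,-1.1,0,1]

```text
time_s: 11.8
ee_pos: [400.9, 302.5, 25.7]
orientation: [[0.378, 0.926, 0.001], [0.926, -0.378, 0.001], [0.001, 0.001, -1.0]]
ft_force: [0.3, -0.2, -3.2]
width: 46.4
```

```bash
python3 - <<'E'
from h import *
s=state();print(s["ee_pos"],s["width"],s["ft_force"])
c=read_camera("scene");a=cv2.resize(c["img"][130:230,280:380],(400,400),interpolation=cv2.INTER_CUBIC)
t=read_camera("top");b=cv2.resize(t["img"][200:300,100:200],(400,400),interpolation=cv2.INTER_CUBIC)
cv2.imwrite("pics/s4.png",np.hstack([a,b]));print(state()["ft_force"])
E
```

```text
[400.90446133 302.45911598  25.73695708] 46.40121556390665 [ 0.34742285 -0.16164501 -3.18839429]
[-0.16685958 -0.27516178 -3.35436439]
```

View pics/s4.png

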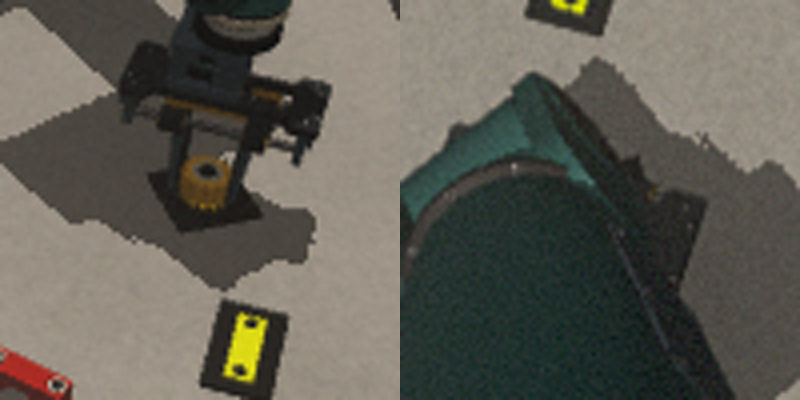

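The gear (205,185) hangs about 3 mm over its wheel outline. Lower it, open and rise.

Request:
step_arm:
  rows:
    - [0,0,-0.15,0,1]
    - [0,0,-0.25,0,1]
    - [0,0,-0.33,0,1]
    - [0,0,-0.33,0,1]
    - [0,0,-0.33,0,0.4]

```text
time_s: 12.52
ee_pos: [400.6, 302.4, 22.0]
orientation: [[0.378, 0.926, 0.001], [0.926, -0.378, 0.0], [0.001, 0.0, -1.0]]
ft_force: [1.1, 0.2, 0.1]
width: 53.5
```

Request:
step_arm:
  rows:
    - [0,0,0,0,0.1]
    - [0,0,0,0,0.1]
    - [0,0,0,0,0.1]
    - [0,0,3,0,0.1]
    - [0,0,9,0,0.1]

```text
time_s: 13.15
ee_pos: [399.1, 301.4, 111.0]
orientation: [[0.378, 0.926, -0.004], [0.926, -0.378, -0.002], [-0.004, -0.002, -1.0]]
ft_force: [0.4, 1.6, -0.0]
width: 81.8
```

Now the cap: move by (25.2,-18.9) cm and twist +77.6°.

Request:
step_arm:
  rows:
    - [4.5,-3.4,0,10,0.1]
    - [9,-6.8,0,20,0.1]
    - [13.5,-10.2,0,30,0.1]
    - [18,-13.6,0,40,0.1]
    - [22,-16.5,0,50,0.1]

```text
time_s: 13.78
ee_pos: [621.8, 135.6, 111.6]
orientation: [[-0.471, 0.882, 0.0], [0.882, 0.471, -0.0], [-0.0, 0.0, -1.0]]
ft_force: [0.5, 0.6, -0.1]
width: 81.9
```

Request:
step_arm:
  rows:
    - [3.2,-2.4,0,10,0.1]
    - [3.2,-2.4,0,20,0.1]
    - [3.2,-2.4,-2,27.6,0.1]
    - [3.2,-2.4,-4,27.6,0.1]
    - [3.2,-2.4,-4,27.6,0.1]

```text
time_s: 14.4
ee_pos: [651.0, 113.1, 69.7]
orientation: [[-0.821, 0.57, -0.003], [0.57, 0.821, -0.0], [0.002, -0.002, -1.0]]
ft_force: [1.1, 0.0, -1.2]
width: 82.2
```

```bash
python3 - <<'E'
from h import *
s=state();print(s["ee_pos"],s["width"],s["ft_force"],np.degrees(np.arctan2(s["orientation"][1][0],s["orientation"][0][0])))
c=read_camera("scene");a=cv2.resize(c["img"][160:280,230:350],(400,400),interpolation=cv2.INTER_CUBIC)
a2=cv2.resize(c["img"][130:230,280:380],(400,400),interpolation=cv2.INTER_CUBIC)
cv2.imwrite("pics/s5.png",np.hstack([a,a2]))
E
```

```text
[651.01441299 113.11328423  69.71578174] 82.15265855494864 [ 1.12649989  0.04978397 -1.23267092] 145.21712612629904
```

View pics/s5.png

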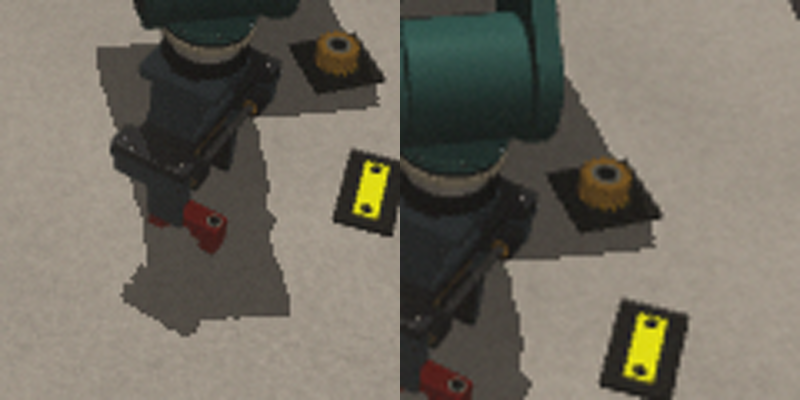

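The gear sits centred on its mat. The fingers line up across the cap (208,225). Descend and grip.

Request:
step_arm:
  rows:
    - [0.1,0,-2,0,0.1]
    - [0.1,0,-4,0,0.1]
    - [0.1,0,-4.6,0,0.1]
    - [0.1,0,-4.6,0,0.5]
    - [0.1,0,-4.6,0,1]

```text
time_s: 15.08
ee_pos: [653.7, 113.2, 26.1]
orientation: [[-0.823, 0.568, 0.001], [0.568, 0.823, 0.0], [-0.001, 0.0, -1.0]]
ft_force: [-0.2, 0.1, 0.3]
width: 64.8
```

Request:
step_arm:
  rows:
    - [0,0,0,0,1]
    - [0,0,0,0,1]
    - [0,0,0,0,1]
    - [0,0,0,0,1]
    - [0,0,0,0,1]

```text
time_s: 15.7
ee_pos: [653.3, 113.2, 25.7]
orientation: [[-0.823, 0.568, -0.0], [0.568, 0.823, 0.0], [0.0, -0.0, -1.0]]
ft_force: [-0.6, -0.7, 1.7]
width: 24.0
```

```bash
python3 - <<'E'
from h import *
s=state();print(s["ee_pos"],s["width"],s["ft_force"])
E
```

```text
[653.30818879 113.21472688  25.68766859] 24.029393565027586 [-0.64698764 -0.71626346  1.66015027]
```

Gripped at 24.0 mm. Carry by (-5.2,+19.4) cm with twist -75.4°.

Request:
step_arm:
  rows:
    - [0,0,4,0,1]
    - [-0.7,2.5,6,-10,1]
    - [-1.6,6,6,-20,1]
    - [-2.7,10,6,-30,1]
    - [-3.7,14,6,-40,1]

```text
time_s: 16.32
ee_pos: [615.6, 254.2, 85.4]
orientation: [[-0.259, 0.966, -0.001], [0.966, 0.259, -0.0], [-0.0, -0.001, -1.0]]
ft_force: [-0.2, -0.3, -3.9]
width: 24.0
```

Request:
step_arm:
  rows:
    - [-1,3.5,0,-10,1]
    - [-1.5,5.4,0,-20,1]
    - [-1.5,5.4,0,-30,1]
    - [-1.5,5.4,-2,-35.4,1]
    - [-1.5,5.4,-4,-35.4,1]

```text
time_s: 16.95
ee_pos: [601.1, 307.2, 44.7]
orientation: [[0.342, 0.94, -0.0], [0.94, -0.342, -0.0], [-0.0, -0.0, -1.0]]
ft_force: [-0.0, 0.5, -3.7]
width: 24.2
```

Request:
step_arm:
  rows:
    - [0,0,-0.7,0,1]
    - [0,0,-1,0,1]
    - [0,0,-1,0,1]

```text
time_s: 17.32
ee_pos: [601.5, 307.2, 35.8]
orientation: [[0.342, 0.94, 0.0], [0.94, -0.342, 0.0], [0.0, 0.0, -1.0]]
ft_force: [-0.4, -0.3, -2.8]
width: 23.6
```

```bash
python3 - <<'E'
from h import *
s=state();print(s["ee_pos"],s["width"],s["ft_force"],np.degrees(np.arctan2(s["orientation"][1][0],s["orientation"][0][0])))
c=read_camera("scene");a=cv2.resize(c["img"][150:250,290:390],(400,400),interpolation=cv2.INTER_CUBIC)
t=read_camera("top");b=cv2.resize(t["img"][140:240,100:200],(400,400),interpolation=cv2.INTER_CUBIC)
cv2.imwrite("pics/s6.png",np.hstack([a,b]))
E
```

```text
[601.48397298 307.24183836  35.79014653] 23.641391009745984 [-0.37291212 -0.29367862 -2.84903295] 70.01066219042832
```

View pics/s6.png

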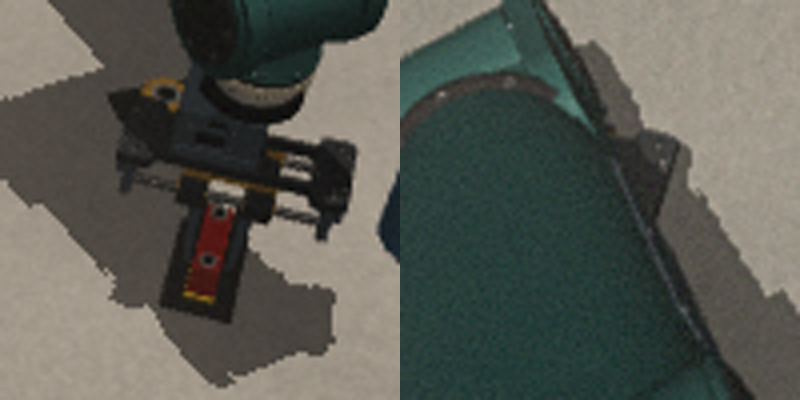

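The cap (210,245) is aligned over its rectangle. A strip of yellow shows at the near end, partly because it still hangs 4 mm up. Lower it to nearly touching and re-check.

Request:
step_arm:
  rows:
    - [0,0,-0.2,0,1]
    - [0,0,-0.35,0,1]
    - [0,0,-0.35,0,1]

```text
time_s: 17.8
ee_pos: [601.2, 307.2, 32.0]
orientation: [[0.342, 0.94, -0.0], [0.94, -0.342, -0.0], [-0.0, -0.0, -1.0]]
ft_force: [0.5, -0.2, -4.2]
width: 23.8
```

```bash
python3 - <<'E'
from h import *
s=state();print(s["ee_pos"],s["ft_force"])
c=read_camera("scene");a=cv2.resize(c["img"][190:240,315:365],(600,600),interpolation=cv2.INTER_NEAREST)
cv2.imwrite("pics/s7.png",a)
E
```

```text
[601.24392666 307.19126663  32.02805456] [ 0.51483704 -0.21977149 -4.20697102]
```

View pics/s7.png

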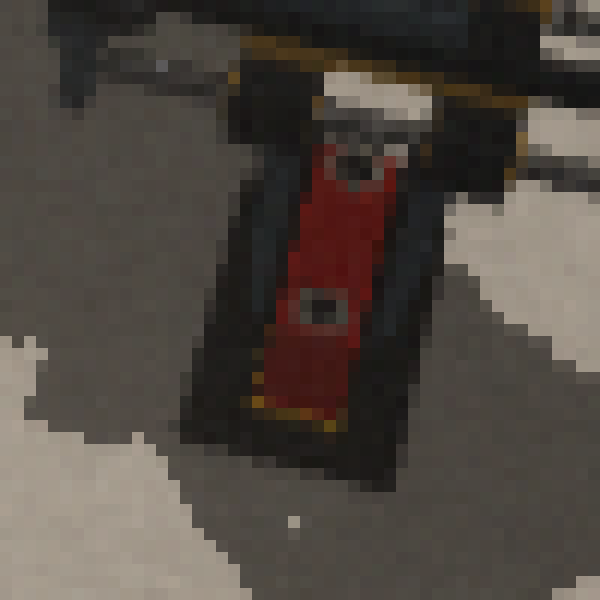

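About 1 px of yellow remains at the near end, so the error is about 2 to 3 mm. Set it down and release.

Request:
step_arm:
  rows:
    - [0,0,-0.05,0,1]
    - [0,0,-0.08,0,1]
    - [0,0,-0.08,0,1]
    - [0,0,-0.08,0,0.6]
    - [0,0,-0.08,0,0.3]

```text
time_s: 18.48
ee_pos: [601.5, 307.3, 31.4]
orientation: [[0.342, 0.94, 0.0], [0.94, -0.342, 0.0], [0.0, 0.0, -1.0]]
ft_force: [0.2, 0.2, 0.8]
width: 41.1
```

Request:
step_arm:
  rows:
    - [0,0,0,0,0.3]
    - [0,0,0,0,0.3]
    - [0,0,2,0,0.3]
    - [0,0,8,0,0.3]
    - [0,0,12,0,0.3]

```text
time_s: 19.1
ee_pos: [602.0, 307.6, 155.2]
orientation: [[0.342, 0.94, 0.002], [0.94, -0.342, 0.001], [0.002, 0.002, -1.0]]
ft_force: [-1.1, 0.5, -1.2]
width: 63.6
```

Now the rod: move by (-15.0,-44.4) cm and twist +52.8°.

Request:
step_arm:
  rows:
    - [-1.9,-5.7,0,10,0.3]
    - [-3.8,-11.4,0,20,0.3]
    - [-5.7,-17.1,0,30,0.3]
    - [-7.6,-22.8,0,40,0.3]
    - [-9.5,-28.5,0,50,0.3]

```text
time_s: 19.73
ee_pos: [506.5, 22.1, 152.7]
orientation: [[-0.501, 0.866, 0.002], [0.866, 0.501, -0.0], [-0.001, 0.001, -1.0]]
ft_force: [0.9, 0.4, -0.1]
width: 63.7
```

Request:
step_arm:
  rows:
    - [-1.9,-5.7,-2,2.8,0.3]
    - [-3.8,-11.4,-4,2.8,0.3]
    - [-5.5,-15.9,-6,2.8,0.3]
    - [-5.5,-15.9,-9,2.8,0.3]
    - [-5.5,-15.9,-9,2.8,0.3]

```text
time_s: 20.35
ee_pos: [451.0, -135.5, 61.0]
orientation: [[-0.536, 0.844, -0.002], [0.844, 0.536, 0.001], [0.002, -0.001, -1.0]]
ft_force: [1.2, 0.6, 0.6]
width: 63.9
```

```bash
python3 - <<'E'
from h import *
s=state();print(s["ee_pos"],s["width"],s["ft_force"],np.degrees(np.arctan2(s["orientation"][1][0],s["orientation"][0][0])))
c=read_camera("scene");a=cv2.resize(c["img"][150:210,190:250],(400,400),interpolation=cv2.INTER_CUBIC)
t=read_camera("top");b=cv2.resize(t["img"][190:260,260:330],(400,400),interpolation=cv2.INTER_CUBIC)
cv2.imwrite("pics/s8.png",np.hstack([a,b]))
E
```

```text
[ 451.04136682 -135.49956247   60.98665146] 63.94130817677256 [1.21277071 0.55753306 0.57702122] 122.44474394181613
```

View pics/s8.png

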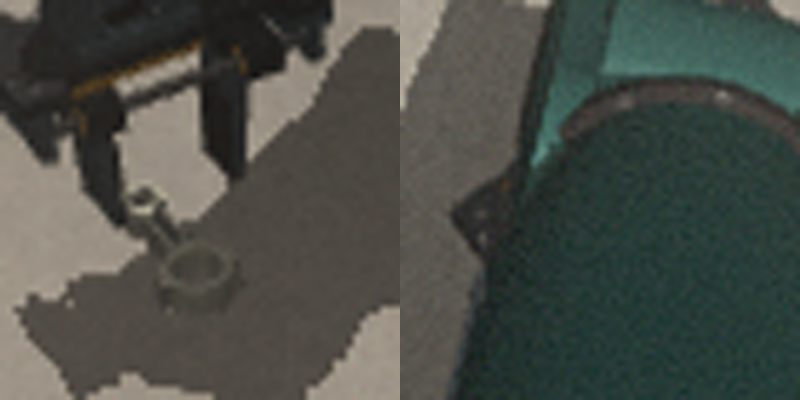

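The fingers straddle the shank, so I descend and close gently.

Request:
step_arm:
  rows:
    - [0,0,-2,0,0.3]
    - [0,0,-4,0,0.3]
    - [0,0,-4.7,0,0.3]
    - [0,0,-4.7,0,0.3]
    - [0,0,-4.7,0,0.6]
  newtons: 12

```text
time_s: 21.08
ee_pos: [452.5, -135.4, 15.2]
orientation: [[-0.538, 0.843, 0.001], [0.843, 0.538, -0.0], [-0.001, 0.001, -1.0]]
ft_force: [-0.8, -1.4, -0.8]
width: 56.7
```

```bash
python3 - <<'E'
from h import *
s=state();print(s["ee_pos"],s["width"],s["ft_force"],np.degrees(np.arctan2(s["orientation"][1][0],s["orientation"][0][0])))
c=read_camera("scene");a=cv2.resize(c["img"][155:205,190:240],(600,600),interpolation=cv2.INTER_CUBIC)
cv2.imwrite("pics/s9.png",cv2.convertScaleAbs(a,alpha=1.5))
E
```

```text
[ 452.52167674 -135.37827874   15.24201785] 56.74270798564911 [-0.81989353 -1.36544407 -0.76388583] 122.52906519810465
```

View pics/s9.png

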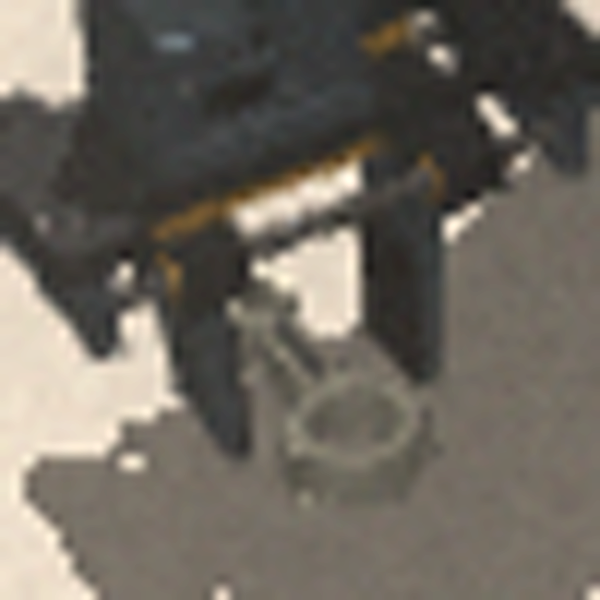

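Request:
step_arm:
  rows:
    - [-0.15,-0.1,0,0,0.6]
    - [-0.15,-0.1,0,0,1]
    - [-0.15,-0.1,0,0,1]
    - [-0.15,-0.1,0,0,1]
    - [-0.15,-0.1,0,0,1]

```text
time_s: 21.75
ee_pos: [450.5, -136.4, 14.4]
orientation: [[-0.537, 0.843, 0.0], [0.843, 0.537, -0.0], [-0.0, 0.0, -1.0]]
ft_force: [0.4, -1.4, 1.0]
width: 14.0
```

Request:
step_arm:
  rows:
    - [0,0,0,0,1]
    - [0,0,0,0,1]
    - [0,0,0,0,1]
  newtons: 25

```text
time_s: 22.12
ee_pos: [450.5, -136.4, 14.4]
orientation: [[-0.537, 0.843, 0.0], [0.843, 0.537, -0.0], [-0.0, 0.0, -1.0]]
ft_force: [0.9, -1.7, 0.8]
width: 13.7
```

```bash
python3 - <<'E'
from h import *
s=state();print(s["ee_pos"],s["width"],s["ft_force"])
c=read_camera("scene");a=cv2.resize(c["img"][155:205,190:240],(600,600),interpolation=cv2.INTER_CUBIC)
cv2.imwrite("pics/s10.png",cv2.convertScaleAbs(a,alpha=1.5))
E
```

```text
[ 450.53825162 -136.38308705   14.3681838 ] 13.678690194409958 [ 0.88480043 -1.70063686  0.75032494]
```

View pics/s10.png

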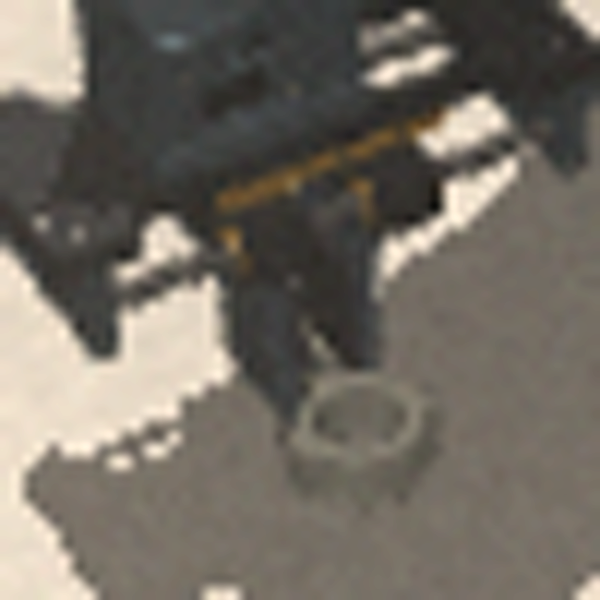

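Gripped at 14 mm on the shank. Carry by (-2.7,-19.6) cm with twist -51.5°.

Request:
step_arm:
  rows:
    - [0,0,3,0,1]
    - [0,0,6,0,1]
    - [-0.4,-3,6,-10,1]
    - [-0.9,-7,6,-20,1]
    - [-1.5,-11,6,-30,1]

```text
time_s: 22.8
ee_pos: [434.8, -247.1, 74.2]
orientation: [[-0.039, 0.999, -0.001], [0.999, 0.039, 0.0], [0.0, -0.001, -1.0]]
ft_force: [0.7, -0.2, -2.8]
width: 14.2
```

Request:
step_arm:
  rows:
    - [-0.6,-4,0,-10,1]
    - [-1.2,-8.6,0,-20,1]
    - [-1.2,-8.6,-1,-21.5,1]
    - [-1.2,-8.6,-3,-21.5,1]
    - [-1.2,-8.6,-4.5,-21.5,1]

```text
time_s: 23.42
ee_pos: [422.8, -330.8, 27.5]
orientation: [[0.323, 0.946, -0.002], [0.946, -0.323, 0.001], [0.001, -0.002, -1.0]]
ft_force: [1.0, -1.1, -3.0]
width: 13.8
```

Request:
step_arm:
  rows:
    - [0,0,-0.3,0,1]
    - [0,0,-0.5,0,1]

```text
time_s: 23.68
ee_pos: [423.6, -331.9, 24.1]
orientation: [[0.324, 0.946, -0.0], [0.946, -0.324, 0.0], [0.0, -0.0, -1.0]]
ft_force: [-0.8, -0.6, -2.8]
width: 13.8
```

```bash
python3 - <<'E'
from h import *
s=state();print(s["ee_pos"],s["width"],s["ft_force"],np.degrees(np.arctan2(s["orientation"][1][0],s["orientation"][0][0])))
c=read_camera("scene");a=cv2.resize(c["img"][155:205,135:185],(600,600),interpolation=cv2.INTER_CUBIC)
cv2.imwrite("pics/s11.png",cv2.convertScaleAbs(a,alpha=1.5))
E
```

```text
[ 423.56826472 -331.89520756   24.12115735] 13.818874666874445 [-0.75093541 -0.62055197 -2.77080626] 71.06822445283476
```

View pics/s11.png

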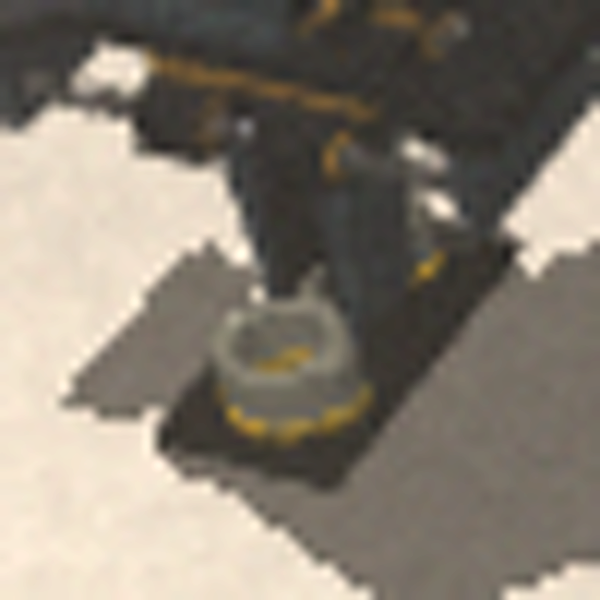

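The big eye (285,365) is over the big ring, still about 4 mm up. Lower, release, rise and back away to view.

Request:
step_arm:
  rows:
    - [0,0,-0.2,0,1]
    - [0,0,-0.32,0,1]
    - [0,0,-0.4,0,1]
    - [0,0,-0.4,0,1]
    - [0,0,-0.4,0,0.8]

```text
time_s: 24.35
ee_pos: [423.6, -332.5, 20.5]
orientation: [[0.325, 0.946, 0.0], [0.946, -0.325, -0.0], [-0.0, 0.0, -1.0]]
ft_force: [0.3, -0.0, 0.6]
width: 17.8
```

Request:
step_arm:
  rows:
    - [0,0,0,0,0.5]
    - [0,0,0,0,0.4]
    - [0,0,0,0,0.4]
    - [0,0,2,0,0.4]
    - [0,0,8,0,0.4]

```text
time_s: 24.98
ee_pos: [422.0, -331.2, 99.1]
orientation: [[0.325, 0.946, -0.004], [0.946, -0.325, 0.003], [0.002, -0.005, -1.0]]
ft_force: [0.8, -0.8, 0.3]
width: 54.8
```

Request:
step_arm:
  rows:
    - [0,4,4,0,0.4]
    - [0,9,8,0,0.4]
    - [0,15,12,0,0.4]
    - [0,21,15,0,0.4]
    - [0,27,18,0,0.4]

```text
time_s: 25.6
ee_pos: [423.1, -78.8, 272.5]
orientation: [[0.326, 0.945, 0.001], [0.945, -0.326, -0.0], [0.0, 0.001, -1.0]]
ft_force: [0.8, -0.1, 0.1]
width: 54.6
```

```bash
python3 - <<'E'
from h import *
s=state();print(s["ee_pos"],s["width"],s["ft_force"])
for n in("scene","top"):
    c=read_camera(n); np.save(n+"1.npy",c,allow_pickle=True)
    cv2.imwrite(f"pics/{n}1.png",cv2.resize(c["img"],(800,600),interpolation=cv2.INTER_CUBIC))
E
```

```text
[423.07129309 -78.81586241 272.46957568] 54.63376732283227 [ 0.84319488 -0.06975532  0.112954  ]
```

View pics/scene1.png

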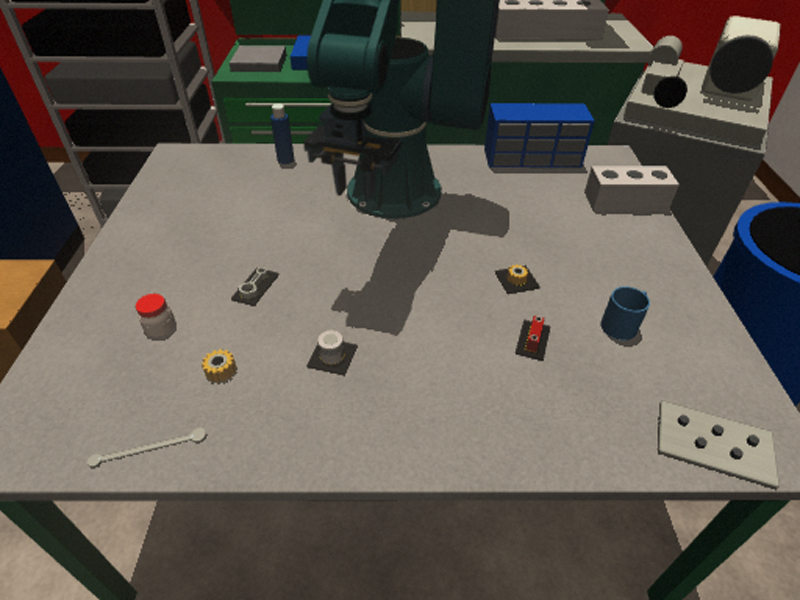

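View pics/top1.png

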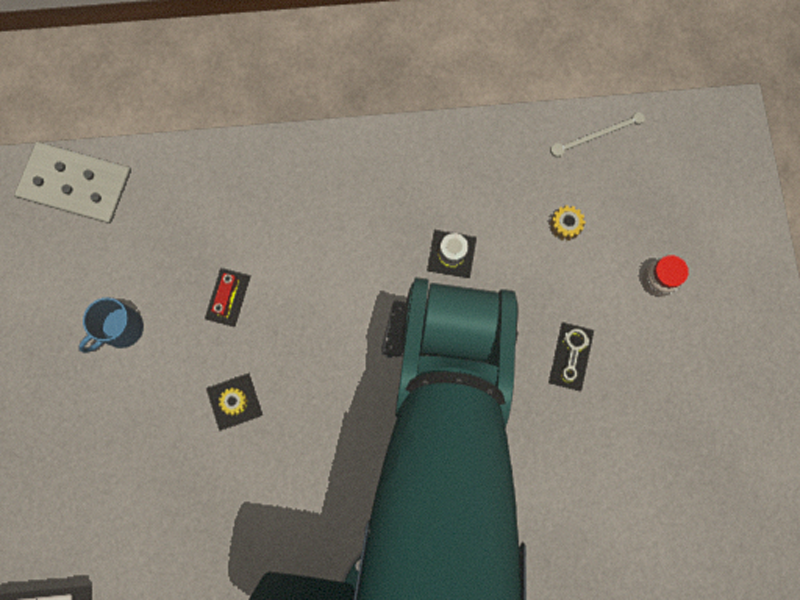

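All four parts are on their mats, and the mug and jar look untouched. Now I measure the offsets from close crops.

```bash
python3 - <<'E'
from h import *
T=np.load("top1.npy",allow_pickle=True).item();S=np.load("scene1.npy",allow_pickle=True).item()
def mk(C,exp,w,s):
    o=[]
    for X,zt in exp:
        u,v=proj(C,X).round().astype(int); im=cv2.resize(C["img"][v-w:v+w,u-w:u+w],(s,s),interpolation=cv2.INTER_NEAREST)
        for Y in zt:
            q=(proj(C,Y)-[u-w,v-w]+.5)*s/(2*w); cv2.drawMarker(im,tuple(int(x) for x in q),(255,0,255),cv2.MARKER_CROSS,14,1)
        o.append(im)
    return np.hstack(o)
def ex(d): # expected centres of top features using this camera's own mat estimate
    p,g,c,r,th=d['p'],d['g'],d['c'],d['r'],np.radians(161); tc=np.radians(160); a=np.array([np.cos(th),np.sin(th)]);b=np.array([np.cos(tc),np.sin(tc)])
    p,g,c,r=map(np.array,(p,g,c,r))
    return [((*p,50),[(*p,56)]),((*g,20),[(*g,30)]),((*c,30),[(*(c+29*b),40),(*(c-29*b),40)]),((*r,20),[(*(r-30*a),26),(*(r+36*a),26)])]
dt=dict(p=(647.1,-130),g=(399.1,303.7),c=(599.3,307.5),r=(427.5,-334.5))
ds=dict(p=(650,-130.8),g=(401.3,302.5),c=(602.8,306.2),r=(432.9,-336))
cv2.imwrite("pics/chk.png",np.vstack([mk(T,ex(dt),20,200),mk(S,ex(ds),20,200)]))
for k,z,n in(("mug",0,0),("jar",0,0)):
    for c in("top","scene"): print(k,c,[x["location"] for x in recognise(k,c)][:1])
E
```

```text
mug top [[559.8, 518.3, 48.3]]
mug scene [[582.5, 503.1, 59.1]]
jar top [[555.2, -511.5, 78.2]]
jar scene [[576.5, -512.2, 52.9]]
```

View pics/chk.png

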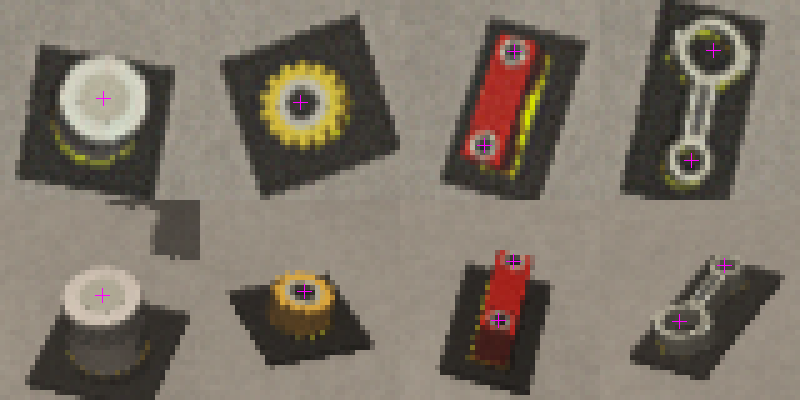

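Each measured top centre falls within about 1 px (3 mm) of its expected point in both views, so I hand in.

```bash
python3 - <<'E'
from h import *
print(close_job()); print(state()["time_s"])
E
```

```text
the job is handed in; nothing more can be done
None
the job is handed in; nothing more can be done
```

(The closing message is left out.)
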